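# Set up and start a mallet-face cure batch

## Task

Load the cure batch: set every blue-striped mallet face that is out on the shelf down in the steel tray, flat on the tray floor with its spigot up and not on top of another; set the thumbwheels to 4, 1, 3 from the robot's left to right (the number is the pips on the flat that faces up) and turn the dwell knob to its fifth click clockwise from the zero stop, the orange dot. When all that is done, press the green start button fully in and let it out again, leaving the other things on the shelf where they are.

Things in the scene. Friction and masses are not known exactly. Their poses are not given: they have to be found in the camera images.
- bank: Grey thumbwheel bank, fixed, 130 mm (its x) by 206 mm (y), three wheels side by side on one axle along y; cheek plates between them reach 84 mm above the table. Origin under its centre on the table; x away from the robot at yaw 0. The flat facing up on a wheel is its number: 0 black no pip, 1 brown one pip, 2 red two, 3 orange three, 4 yellow four, 5 green five.
- left_axle (a point): Fixed point on the axle amid the left wheel, y = +66 mm of the bank, 70 mm above the table; axes of the bank. Six white paddles 60 degrees apart, 8 mm thick, 24 mm wide along y, 26 to 60 mm from the axle, ending in a round bead 12 mm across. At rest two stand 30 degrees either side of straight up. Shut fingers, tips 36 mm above the axle, push the near one over the top: one click up; the far one back: one down.
- wheel_left (a joint): Turn of the left wheel (as the robot sees them; left is +y), rad, growing as its top goes to the bank's +x, away from the robot. Six places 0 to 5: place d reads d x 1.047; stops just beyond 0 and 5. Once moved and let go it snaps to the nearest place (click torque about 0.2 N m): a paddle pushed 10 degrees past straight up goes on by itself. At the start it may hang between places.
- middle_axle (a point): Fixed point on the axle amid the middle wheel, y = 0 mm of the bank, 70 mm above the table; axes of the bank. Six white paddles 60 degrees apart, 8 mm thick, 24 mm wide along y, 26 to 60 mm from the axle, ending in a round bead 12 mm across. At rest two stand 30 degrees either side of straight up. Shut fingers, tips 36 mm above the axle, push the near one over the top: one click up; the far one back: one down.
- wheel_middle (a joint): Turn of the middle wheel (as the robot sees them; left is +y), rad, growing as its top goes to the bank's +x, away from the robot. Six places 0 to 5: place d reads d x 1.047; stops just beyond 0 and 5. Once moved and let go it snaps to the nearest place (click torque about 0.2 N m): a paddle pushed 10 degrees past straight up goes on by itself. At the start it may hang between places.
- right_axle (a point): Fixed point on the axle amid the right wheel, y = -66 mm of the bank, 70 mm above the table; axes of the bank. Six white paddles 60 degrees apart, 8 mm thick, 24 mm wide along y, 26 to 60 mm from the axle, ending in a round bead 12 mm across. At rest two stand 30 degrees either side of straight up. Shut fingers, tips 36 mm above the axle, push the near one over the top: one click up; the far one back: one down.
- wheel_right (a joint): Turn of the right wheel (as the robot sees them; left is +y), rad, growing as its top goes to the bank's +x, away from the robot. Six places 0 to 5: place d reads d x 1.047; stops just beyond 0 and 5. Once moved and let go it snaps to the nearest place (click torque about 0.2 N m): a paddle pushed 10 degrees past straight up goes on by itself. At the start it may hang between places.
- knob_mid (a point): Middle of the grip bar of the dwell knob, on its upright axis, 48 mm above the table; fixed, axes those of the dial. The black bar is 14 mm thick, 60 mm long, from 30 to 67 mm above the table, on a black disc of 64 mm; the fixed aluminium dial under it is 100 mm across, 20 mm high.
- knob (a joint): Turn of the dwell knob, rad, clockwise from above; click n from the zero stop reads n x 0.524 (30 degrees), 0 to 7. Once moved and let go it snaps to the nearest click (about 0.15 N m); it may start between clicks. At 0 the bar lies along the dial's y, its white pointer end to +y (the robot's left at yaw 0), at a large white dot; black dots mark the clicks, a large orange dot the fifth.
- start_at (a point): Centre of the top of the green start button (40 mm across) when not pressed, 58 mm above the table, on a yellow box 70 x 70 x 40 mm. Fixed.
- start (a joint): Travel of the start button, m: 0 out, 0.006 fully in (about 5 N); it springs back.
- tray: Open steel cure tray, fixed, outside 200 mm (its x) by 220 mm (its y), 30 mm high, walls and floor 5 mm thick. Origin under its centre on the table.
- face1_mid (a point): Mallet face 1 (may be absent): white plastic disc 60 mm across, 14 mm thick, with a blue stripe round the rim, and on it an upright round spigot 24 mm across and 34 mm tall with a blue band; 48 mm high in all, 110 g. The point is on its axis, half-way up (24 mm above its underside); z along the axis towards the spigot. It waits spigot up on the table.
- face2_mid (a point): Mallet face 2 (may be absent): white plastic disc 60 mm across, 14 mm thick, with a blue stripe round the rim, and on it an upright round spigot 24 mm across and 34 mm tall with a blue band; 48 mm high in all, 110 g. The point is on its axis, half-way up (24 mm above its underside); z along the axis towards the spigot. It waits spigot up on the table.
- face3_mid (a point): Mallet face 3 (may be absent): white plastic disc 60 mm across, 14 mm thick, with a blue stripe round the rim, and on it an upright round spigot 24 mm across and 34 mm tall with a blue band; 48 mm high in all, 110 g. The point is on its axis, half-way up (24 mm above its underside); z along the axis towards the spigot. It waits spigot up on the table.
- face4_mid (a point): Mallet face 4 (may be absent): white plastic disc 60 mm across, 14 mm thick, with a blue stripe round the rim, and on it an upright round spigot 24 mm across and 34 mm tall with a blue band; 48 mm high in all, 110 g. The point is on its axis, half-way up (24 mm above its underside); z along the axis towards the spigot. It waits spigot up on the table.
- collar: Bystander, loose: copper mallet collar, ring 68 mm across, 40 mm high. Not part of the job.
- gauge: Bystander, loose: brass depth gauge, T-shaped, 150 mm long, lying flat. Not part of the job.
- glue_jar: Bystander, loose: glue jar, 64 mm across, 85 mm high. Not part of the job.
- offcut: Bystander, loose: ash offcut, 60 x 90 x 32 mm. Not part of the job.
- screwdriver: Bystander, loose: screwdriver, 200 mm, lying flat. Not part of the job.
- hammer: Bystander, loose: hammer, 260 mm, lying flat. Not part of the job.
- band: Bystander, loose: brass band, ring 80 mm across, 22 mm high. Not part of the job.

How it is judged:
On the way, in this order (a step that is already met when the one before it is completed fails the run):
1. every mallet face is in the tray, the thumbwheels read 4, 1, 3 and the knob stands on its fifth click (x of face1_mid in the frame of tray between -0.085 and 0.085 m and y of face1_mid in the frame of tray between -0.095 and 0.095 m and z of each of face1_mid, face2_mid, face3_mid, face4_mid in the frame of tray below 0.037 m and angle between each of face1_mid, face2_mid, face3_mid, face4_mid's own z axis and vertical below 0.2 rad and contact force between the fingers and face1 below 0.1 N and x of face2_mid in the frame of tray between -0.085 and 0.085 m and y of face2_mid in the frame of tray between -0.095 and 0.095 m and contact force between the fingers and face2 below 0.1 N and x of face3_mid in the frame of tray between -0.085 and 0.085 m and y of face3_mid in the frame of tray between -0.095 and 0.095 m and contact force between the fingers and face3 below 0.1 N and x of face4_mid in the frame of tray between -0.085 and 0.085 m and y of face4_mid in the frame of tray between -0.095 and 0.095 m and contact force between the fingers and face4 below 0.1 N and value of joint wheel_left between 3.9888 and 4.3888 rad and value of joint wheel_middle between 0.8472 and 1.2472 rad and value of joint wheel_right between 2.9416 and 3.3416 rad and value of joint knob between 2.488 and 2.748 rad), for 0.2 s.
2. the start button is pressed in with all that still so (all of step 1 and value of joint start above 0.0045 m), for 0.05 s.
At the end, for the whole second after the job is handed in: Each face in the tray (within 85 mm in x, 95 mm in y of its middle), on its floor, spigot up within 0.2 rad, let go, at rest; wheels within 0.2 rad of places 4, 1, 3; knob within 0.13 rad of its fifth click; start pressed at least 4.5 mm in after that, and out again (all of step 1 and value of joint start below 0.002 m and linear speed of each of face1, face2, face3, face4 below 0.02 m/s); the robot touches nothing.
It fails at once if a bystander (collar, gauge, jar, offcut, screwdriver, hammer, band) is shifted more than 50 mm (distance of any of collar, gauge, glue_jar, offcut, screwdriver, hammer, band from where it was at the start of the episode above 0.05 m).
Of face1, face2, face3, face4 only 2 to 4 are there at a start; the rules pass over those that are not, and their reading is None.
At some moment in a run one of face1, face2, face3, face4 may be knocked a few centimetres aside while the robot is not near it.
Once in a run the grip may slacken for a moment while it holds something.
It also fails if it takes over 210 s, if anything falls off the work surface, if the arm or the gripper's body presses on something with over 40 N, if the wrist force passes 120 N, or if a joint passes its speed limit or range.

## Robot

A 6-joint arm with a two-finger parallel gripper is mounted at the origin on the work surface. World frame = base frame: x ahead of the robot, y to its left, z up, the work surface at z = 0. Lengths are in m, angles in rad, forces in N, time in s.
With the tool pointing down it reaches from about 0.3 to 1 m from the base axis. Payload 5.1 kg.
Tool frame: the origin (TCP) lies between the finger pads; the fingertips stand 8 mm ahead of it and the grasp point (between the pads) lies 11 mm behind it; z points along the fingers, y is the line along which they close (so a half turn about z gives the same grasp; the last joint's range is limited). The gripper opens to 95 mm and grips with 3 to 60 N. Pads are 20 mm wide; open, the fingers measure 119 mm over their backs; the gripper's body (75 mm by 180 mm) begins 59 mm behind the grasp point.
Start: joints at [-0.083, 0.124, 1.65, -0, 1.367, -0.083], TCP at [0.65, -0, 0.223] pointing down, gripper open.
Joint ranges: [-2.61, 2.61], [-1.02, 2.33], [0.03, 2.71], [-1.35, 4.49], [0.32, 2.68], [-2.91, 2.91]. Speed limits (rad/s): [2.57, 2.57, 3.14, 3.14, 3.14, 3.14].

## Interface

Orientations are given as a rotation vector (axis times angle).
In Python, from bench import monitor, cams, workorder gives the robot as it stands.
- The arm moves only by the tool drive_tool, never from a script. Its argument "deltas" is a list of rows, each a list of 7 numbers: the turn, a rotation vector about the tool's x, y, z as a fraction of full scale, then the shift along the tool's x, y, z as a fraction of full scale, then the opening, from -1 (shut) to 1 (fully open). In form: [[rx, ry, rz, tx, ty, tz, jaw], ...]. A call has 1 to 20 rows; each row is the pose to reach, as a shift and turn from the pose commanded when the call began, along the tool's axes at that moment; what a row does not reach only later rows make up. Full scale, the value 1, is 30 cm for a shift and 30 degrees for a turn. A row lasts 1/10 s, in which the tool goes at most 50 mm and 8.59 degrees, less where a joint would pass 70% of its speed; a pose out of reach is approached as far as the arm can. A call with a number of a shift or a turn outside -1 to 1 is refused whole. A call with a gripper value outside its range is refused whole. The fingers move at their own pace and stop on an object; "grip_force" is the grip in N (left out, the last holds). Time passes only in rows, so rows that repeat a pose let the fingers close. It gives the time, the measured TCP pose, the force, the opening and the grip force at its end, in the units of the state.
- monitor.sense(): the state, without advancing time (a new reading comes with each control period).
- cams.get_image(name): name is "scene" or "side" or "wrist"; returns the picture (384x512x3 uint8, red, green, blue); there is no depth.
- cams.camera_info(name): a dict with "camera_matrix" (3x3 intrinsics, pixels), "R" (3x3) and "t" (3): a world point X has camera coordinates R X + t. Camera axes: x right, y down, z forward; pixel columns grow to the right and rows downward; lengths in m; the calibration is good to about 2 mm. A picture is of the moment at which its call begins: read the wrist's pose just before it. camera_info takes no time and is no camera call; for the wrist camera it gives the pose at the moment of the call.
- workorder.close_job(): hands the job in; it is judged then, once.
The state is a dict: "t": time; "qpos": joint angles; "qd": joint speeds; "tau": joint torques, N m; "eef_pos": TCP position; "tcp_rot": TCP orientation; "wrist_force": force on the tool from outside, world axes, zero at the start; "wrist_torque": the same for the moment, N m; "opening": finger opening in m; "finger_force": force on a finger pad.
Only numpy, scipy, OpenCV 4.12 (cv2) and the standard library are available. Lean on these libraries where they do the work, as an engineer would, in place of code of your own. Each camera call takes 0.05 s, during which the arm holds its last target. There are 200 camera calls.

## Working session

There is one attempt and no reset: what is moved stays moved. The work goes in short steps, Python scripts to look and compute and a tool call to move; the robot and the scene stay as the last step left them, time stands still between calls to the robot, and variables do not carry over. Pictures are saved under pics/ and viewed, at most 14 in all, crops included, and the job is handed in when it is done.

Besides the shell and the picture viewer there is one more tool, called after ">>>" as a command line: name --pt "numbers of a row" for each row, then --argument value for the rest. drive_tool: Moves the arm, as the interface text tells. Its arguments: {"type":"object","properties":{"deltas":{"type":"array","items":{"type":"array","items":{"type":"number"}}},"grip_force":{"type":"number"}},"required":["deltas"]}

```bash
mkdir -p pics; ls; python3 - <<'E'
from bench import monitor,cams
import cv2,numpy as np
s=monitor.sense();print(s['t'],s['eef_pos'],s['tcp_rot'],s['opening'])
for n in['scene','side','wrist']:
    im=cams.get_image(n);cv2.imwrite(f'pics/{n}0.png',im[:,:,::-1])
    i=cams.camera_info(n);print(n,np.round(i['camera_matrix'],1).tolist(),np.round(i['R'],3).tolist(),np.round(i['t'],3).tolist())
a=cv2.imread('pics/scene0.png');cv2.imwrite('pics/scene0b.png',cv2.resize(a,(800,600),interpolation=cv2.INTER_CUBIC))
a=cv2.imread('pics/side0.png');cv2.imwrite('pics/side0b.png',cv2.resize(a,(800,600),interpolation=cv2.INTER_CUBIC))
E
```

```text
pics
0.0 [6.49405776e-01 6.47119941e-06 2.21442384e-01] [-2.22034445e+00 -2.22044110e+00  2.07644179e-03] 0.09535443150411922
scene [[360.1, 0.0, 254.6], [0.0, 360.1, 190.2], [0.0, 0.0, 1.0]] [[0.662, 0.749, 0.0], [0.596, -0.527, -0.606], [-0.454, 0.401, -0.796]] [-0.381, -0.31, 1.733]
side [[365.6, 0.0, 256.8], [0.0, 365.6, 201.5], [0.0, 0.0, 1.0]] [[-0.987, -0.159, 0.014], [-0.129, 0.745, -0.654], [0.094, -0.648, -0.756]] [0.593, 0.096, 1.301]
wrist [[277.3, 0.0, 257.0], [0.0, 277.3, 191.3], [0.0, 0.0, 1.0]] [[1.0, -0.0, -0.002], [0.0, -0.961, 0.278], [-0.002, -0.278, -0.961]] [-0.649, -0.031, 0.392]
```

View pics/scene0b.png

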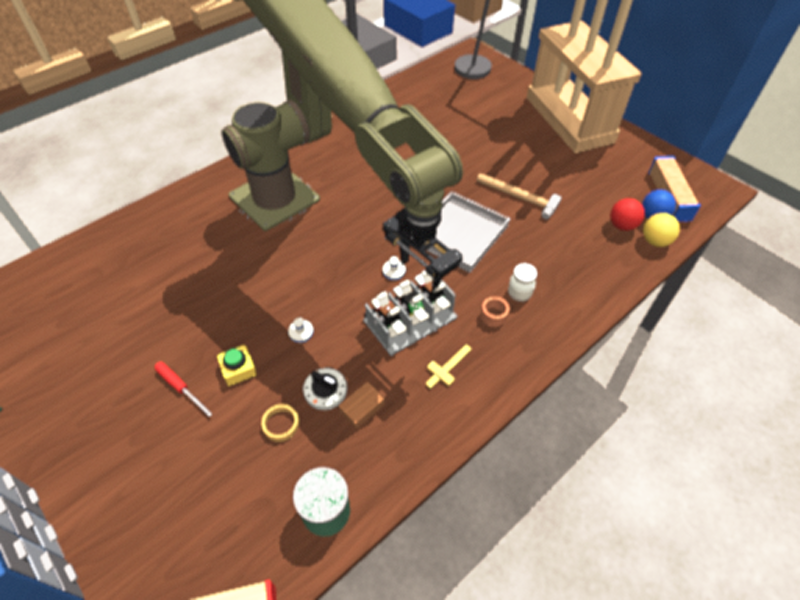

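View pics/side0b.png

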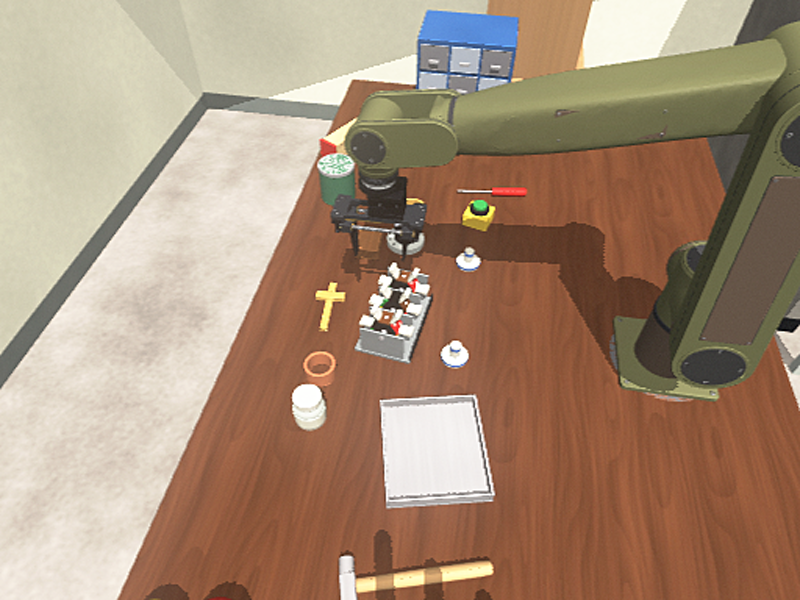

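The scene view shows two faces, at (300,328) and (394,268). The side view shows the same two at (468,260) and (455,353). It also shows the tray around (435,450), the bank at (395,312), the knob dial at (405,240) and the button at (479,210).

```bash
cat > h.py <<'E'
import numpy as np,cv2
from bench import monitor,cams
def ray(n,uv,z,info=None):
    i=info or cams.camera_info(n);K,R,t=[np.array(i[k]) for k in('camera_matrix','R','t')]
    d=R.T@np.linalg.solve(K,[uv[0],uv[1],1.]);c=-R.T@t
    return c+d*(z-c[2])/d[2]
def px(n,X,info=None):
    i=info or cams.camera_info(n);p=np.array(i['camera_matrix'])@(np.array(i['R'])@X+np.array(i['t']));return p[:2]/p[2]
E
python3 - <<'E'
from h import *
s=.64
for nm,z,sd,sc in [('faceA spigot top',.048,(469,250),(300,320)),('faceB',.048,(455,344),(394,260)),
 ('btn',.058,(480,206),(234,355)),('knob',.067,(406,226),(326,380)),
 ('tray1',.03,(380,400),None),('t2',.03,(475,396),(453,195)),('t3',.03,(494,497),None),('t4',.03,(386,506),None),('t5',.03,None,(509,222)),('t6',.03,None,(467,268)),
 ('bank corner',.0,(411,360),None),('bank c2',.0,(356,350),None),('gauge',.005,(329,305),(440,370)),('collar',.04,(320,360),(495,306)),('jar',.085,(307,393),(524,271)),('offcut',.03,None,(363,403)),('band',.02,None,(280,422)),('screw',.01,(490,191),(183,388)),('hammer',.01,(420,577),(520,193))]:
    print(nm,*[np.round(ray(n,np.array(p)*s,z)[:2],3) for n,p in(('side',sd),('scene',sc)) if p])
E
```

```text
faceA spigot top [ 0.463 -0.229] [ 0.464 -0.225]
faceB [0.469 0.08 ] [0.471 0.079]
btn [ 0.448 -0.399] [ 0.45  -0.403]
knob [ 0.633 -0.271] [ 0.651 -0.283]
tray1 [0.607 0.238]
t2 [0.414 0.195] [0.382 0.393]
t3 [0.363 0.408]
t4 [0.556 0.457]
t5 [0.569 0.434]
t6 [0.611 0.218]
bank corner [0.562 0.104]
bank c2 [0.69  0.097]
gauge [ 0.782 -0.022] [ 0.78  -0.045]
collar [0.752 0.167] [0.752 0.174]
jar [0.745 0.281] [0.744 0.283]
offcut [ 0.735 -0.246]
band [ 0.644 -0.413]
screw [ 0.423 -0.536] [ 0.416 -0.533]
hammer [0.478 0.562] [0.497 0.57 ]
```

View pics/wrist0.png

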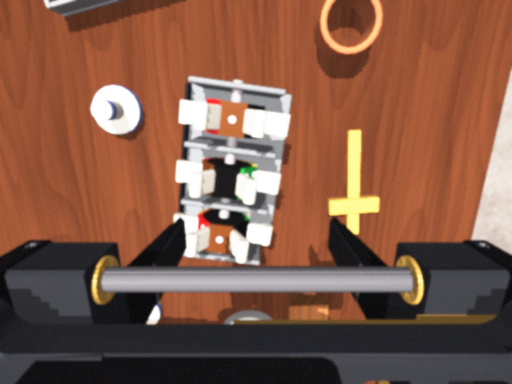

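The wrist view shows the bank near (235,170). Its wheels look like brown, black and brown from left to right. Next I'll magnify the bank and move to view the knob.

```bash
python3 - <<'E'
import cv2
from h import *
a=cv2.imread('pics/wrist0.png')[65:275,165:305];cv2.imwrite('pics/bank0.png',cv2.resize(a,None,fx=2.8,fy=2.8,interpolation=cv2.INTER_CUBIC))
E
```

```text
(no output)
```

View pics/bank0.png

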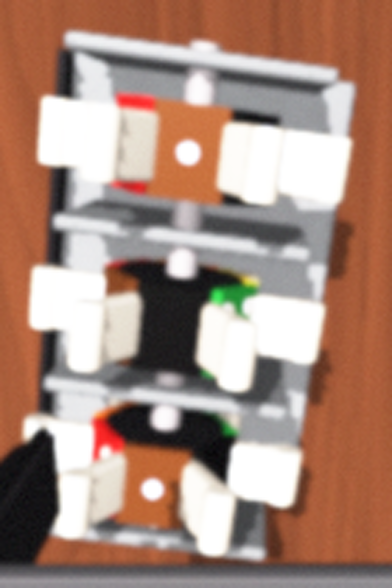

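>>> drive_tool --pt "0 0 0 -0.17 -0.03 0 1" --pt "0 0 0 -0.34 -0.06 0 1" --pt "0 0 0 -0.51 -0.1 0 1" --pt "0 0 0 -0.68 -0.13 0 1" --pt "0 0 0 -0.85 -0.17 0 1" --pt "0 0 0 -1 -0.2 0 1" --pt "0 0 0 -1 -0.2 0 1" --pt "0 0 0 -1 -0.2 0 1"

```text
t: 0.95
eef_pos: [0.5893, -0.3014, 0.222]
tcp_rot: [-2.224, -2.217, -0.0]
wrist_force: [1.2, 0.3, -0.3]
opening: 0.0949
finger_force: 0.0
```

The bank reads 1, 0, 1 from left to right: brown with a pip at crop (188,152), black at (165,320), brown with a pip at (152,488). Next I'll look at the knob and work out the bank pose from its cheek tops.

```bash
python3 - <<'E'
from h import *
I=dict(camera_matrix=[[277.3,0,257],[0,277.3,191.3],[0,0,1]],R=[[1,0,-.002],[0,-.961,.278],[-.002,-.278,-.961]],t=[-.649,-.031,.392])
for p in[(70,38),(337,72),(57,220),(308,252),(47,382),(300,410),(75,537),(262,552)]:
    print('cheek',np.round(ray('',(165+p[0]/2.8,65+p[1]/2.8),.084,I)[:2],3))
for p in [(188,152),(152,488)]: print('pip',np.round(ray('',(165+p[0]/2.8,65+p[1]/2.8),.095,I)[:2],3))
im=cams.get_image('wrist');cv2.imwrite('pics/wrist1.png',im[:,:,::-1])
np.save('i1.npy',cams.camera_info('wrist'),allow_pickle=True)
E
```

```text
cheek [0.582 0.111]
cheek [0.678 0.099]
cheek [0.572 0.046]
cheek [0.669 0.033]
cheek [ 0.564 -0.02 ]
cheek [ 0.667 -0.032]
cheek [ 0.57 -0.09]
cheek [ 0.651 -0.097]
pip [0.624 0.071]
pip [ 0.606 -0.062]
```

View pics/wrist1.png

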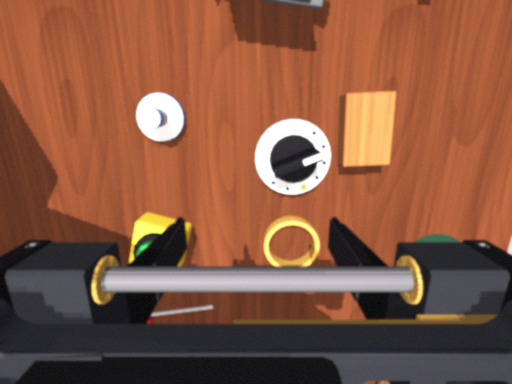

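The knob dial is at (293,157), its pointer tip is at about (328,156), and the orange dot is at (304,187). Face A is at (160,117), the button at (147,248) and the offcut at (370,128).

```bash
python3 - <<'E'
from h import *
I=np.load('i1.npy',allow_pickle=True).item()
im=cv2.cvtColor(cv2.imread('pics/wrist1.png'),cv2.COLOR_BGR2HSV)
def blobs(m,roi,k=1):
    u0,u1,v0,v1=roi;mm=np.zeros_like(m);mm[v0:v1,u0:u1]=m[v0:v1,u0:u1]
    n,l,s,c=cv2.connectedComponentsWithStats(mm);o=np.argsort(-s[1:,4])[:k]+1
    return [(s[j,4],c[j]) for j in o],l,o
H,S,V=cv2.split(im)
dial=((S<60)&(V>110)).astype(np.uint8)
u0,u1,v0,v1=245,340,110,200
m=np.zeros_like(dial);m[v0:v1,u0:u1]=dial[v0:v1,u0:u1]
cs,_=cv2.findContours(m,cv2.RETR_EXTERNAL,cv2.CHAIN_APPROX_NONE);c=max(cs,key=cv2.contourArea);e=cv2.fitEllipse(c);print(e)
C=ray('',e[0],.02,I);print('dial',C)
b,_,_=blobs(((H>8)&(H<25)&(S>130)&(V>130)).astype(np.uint8),(296,316,178,194));print(b)
O=ray('',b[0][1],.02,I);d=O-C;print('orange',O,np.degrees(np.arctan2(d[1],d[0])),np.hypot(*d[:2]))
# dark bar edges / pointer white in the centre
ptr=((V>170)&(S<60)).astype(np.uint8);b,l,o=blobs(ptr,(297,326,145,172),1);print(b)
ys,xs=np.where(l==o[0]);P=np.array([ray('',(x,y),.067,I)[:2] for x,y in zip(xs,ys)])
print('ptr mean',P.mean(0),'dir',np.degrees(np.arctan2(*(P.mean(0)-C[:2])[::-1])))
w,v=np.linalg.eigh(np.cov(P.T));print(v[:,1],np.degrees(np.arctan2(v[1,1],v[0,1])))
for nm,(lo,hi),roi,z in[('green',(45,85),(125,190,225,270),.058)]:
    b,_,_=blobs(((H>lo)&(H<hi)&(S>100)).astype(np.uint8),roi);print(nm,b,ray('',b[0][1],z,I))
m=np.zeros_like(dial);m[80:155,125:200]=((S<110)&(V>110))[80:155,125:200]
cs,_=cv2.findContours(m,cv2.RETR_EXTERNAL,cv2.CHAIN_APPROX_NONE);c=max(cs,key=cv2.contourArea);e=cv2.fitEllipse(c);print('faceA',e,ray('',e[0],.01,I))
a=cv2.imread('pics/wrist1.png')[105:205,240:345];cv2.imwrite('pics/knob1.png',cv2.resize(a,None,fx=5,fy=5,interpolation=cv2.INTER_CUBIC))
E
```

```text
((292.3568420410156, 156.33274841308594), (74.50221252441406, 76.82994842529297), 44.27435302734375)
dial [ 0.63593352 -0.27802005  0.02      ]
[(np.int32(25), array([312.4, 191.6]))]
orange [ 0.66495261 -0.32643893  0.02      ] -59.06429579217872 0.056449053074237164
[(np.int32(360), array([317.22777778, 158.67777778]))]
ptr mean [ 0.65867664 -0.27345022] dir 11.361305525013776
[0.18843815 0.98208506] 79.13834937463623
green [(np.int32(138), array([142.62318841, 247.87681159]))] [ 0.44045805 -0.39141491  0.058     ]
faceA ((159.8142852783203, 116.4486083984375), (47.72171401977539, 51.40167236328125), 139.07984924316406) [ 0.46277365 -0.22719665  0.01      ]
```

View pics/knob1.png

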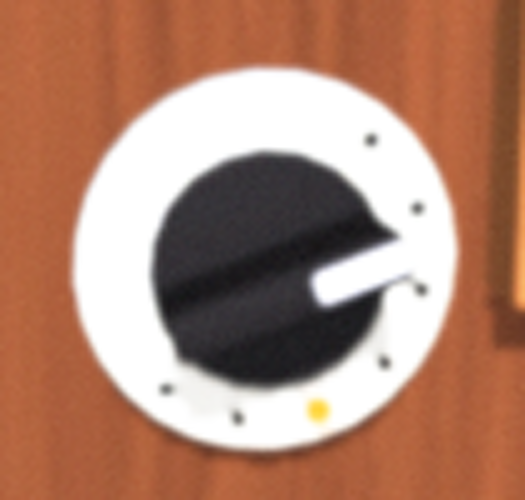

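```bash
python3 - <<'E'
from h import *
I=np.load('i1.npy',allow_pickle=True).item()
f=lambda p,z:ray('',(240+p[0]/5,105+p[1]/5),z,I)[:2]
C=np.array([.636,-.278])
for i,p in enumerate([(371,140),(417,208),(420,289),(385,362),(318,410),(238,417),(167,388)]):
    d=f(p,.02)-C;print(i+1,np.degrees(np.arctan2(d[1],d[0])),np.hypot(*d))
for p,q in[((312,280),(400,238)),((320,306),(405,275))]:
    d=f(q,.067)-f(p,.067);print(f(p,.067),f(q,.067),np.degrees(np.arctan2(d[1],d[0])))
E
```

```text
1 48.094743897053995 0.040471032718963566
2 17.59700858014184 0.04196816915277894
3 -11.63186044648334 0.043072226199401265
4 -39.95521192896845 0.044445409497593694
5 -68.34779665435151 0.04509706038546074
6 -96.57213001101773 0.04415825647372174
7 -124.47273743797706 0.04330579442944482
[ 0.64174604 -0.27606816] [ 0.66143767 -0.26640085] 26.148048559140708
[ 0.64386774 -0.28215241] [ 0.66311402 -0.27493079] 20.567173561418095
```

>>> drive_tool --pt "0 0 -0.28 0.068 0.157 0 0.05" --pt "0 0 -0.56 0.068 0.157 0 0.05" --pt "0 0 -0.84 0.068 0.157 0 0.05" --pt "0 0 -1 0.068 0.157 0 0.05" --pt "0 0 -1 0.068 0.157 0 0.05"

```text
t: 1.5
eef_pos: [0.6377, -0.2773, 0.2224]
tcp_rot: [-1.567, -2.722, -0.001]
wrist_force: [0.3, 0.3, -0.4]
opening: 0.0604
finger_force: 0.0
```

>>> drive_tool --pt "0 0 -0.28 0 0 0 0.05" --pt "0 0 -0.56 0 0 0 0.05" --pt "0 0 -0.84 0 0 0 0.05" --pt "0 0 -1 0 0 0 0.05"

```text
t: 1.9
eef_pos: [0.6374, -0.2781, 0.2226]
tcp_rot: [-0.807, -3.036, -0.001]
wrist_force: [0.1, -1.0, -0.2]
opening: 0.0497
finger_force: 0.0
```

>>> drive_tool --pt "0 0 -0.28 0 0 0 0.05" --pt "0 0 -0.56 0 0 0 0.05" --pt "0 0 -0.84 0 0 0 0.05" --pt "0 0 -1 0 0 0 0.05"

```text
t: 2.3
eef_pos: [0.6374, -0.2781, 0.2226]
tcp_rot: [0.006, -3.142, -0.001]
wrist_force: [0.1, -0.1, -0.5]
opening: 0.0495
finger_force: 0.0
```

>>> drive_tool --pt "0 0 -0.28 0 0 0 0.05" --pt "0 0 -0.56 0 0 0 0.05" --pt "0 0 -0.77 0 0 0 0.05" --pt "0 0 -0.77 0 0 0.2 0.05" --pt "0 0 -0.77 0 0 0.2 0.05" --pt "0 0 -0.77 0 0 0.2 0.05"

```text
t: 2.9
eef_pos: [0.6353, -0.2777, 0.159]
tcp_rot: [0.628, -3.073, -0.007]
wrist_force: [0.0, 0.1, -0.6]
opening: 0.0502
finger_force: 0.0
```

```bash
python3 - <<'E'
from h import *
from scipy.spatial.transform import Rotation as R
s=monitor.sense();print(s['eef_pos'],np.round(s['qpos'],2));print(np.round(R.from_rotvec(s['tcp_rot']).as_matrix(),3))
im=cams.get_image('wrist');cv2.imwrite('pics/wrist2.png',im[:,:,::-1]);np.save('i2.npy',cams.camera_info('wrist'),allow_pickle=True)
E
```

```text
[ 0.63531309 -0.27768522  0.1589782 ] [-0.49  0.26  1.6   0.    1.29 -2.46]
[[-0.92  -0.392 -0.006]
 [-0.392  0.92   0.003]
 [ 0.004  0.006 -1.   ]]
```

View pics/wrist2.png

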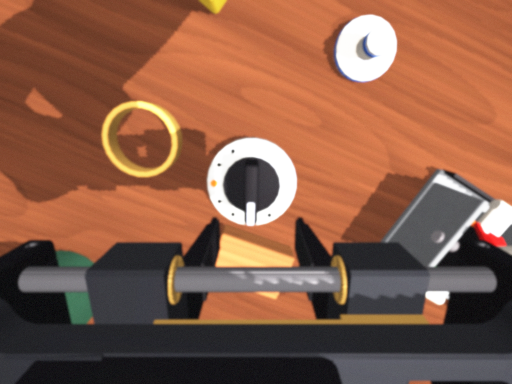

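The bar is upright in the image at column ~252, from row 165 to 222, so the jaws are square to it. I'll work out the remaining shift.

```bash
python3 - <<'E'
from h import *
from scipy.spatial.transform import Rotation as R
I=np.load('i2.npy',allow_pickle=True).item()
s=monitor.sense();M=R.from_rotvec(s['tcp_rot']).as_matrix()
im=cv2.imread('pics/wrist2.png');H,S,V=cv2.split(cv2.cvtColor(im,cv2.COLOR_BGR2HSV))
m=np.zeros_like(V);m[130:228,200:302]=((S<60)&(V>110))[130:228,200:302]
cs,_=cv2.findContours(m,0,1);e=cv2.fitEllipse(cv2.convexHull(max(cs,key=cv2.contourArea)));C=ray('',e[0],.02,I);print(e,C,'tool',(C-s['eef_pos'])@M/.3)
for p in[(252,170),(251,205),(251,220)]:
    X=ray('',p,.067,I);print(X,(X-s['eef_pos'])@M/.3)
X=ray('',(213,183),.02,I)-C;print('orange',np.degrees(np.arctan2(X[1],X[0])))
E
```

```text
((251.36676025390625, 181.1254425048828), (88.05449676513672, 89.95000457763672), 95.09454345703125) [ 0.63606832 -0.28449925  0.02      ] tool [ 0.00858233 -0.01860819  0.47201247]
[ 0.61485029 -0.29188683  0.067     ] [ 0.08357242 -0.01315963  0.31548797]
[ 0.64729617 -0.2793115   0.067     ] [-0.03235499 -0.01702604  0.31527758]
[ 0.6617756  -0.27324397  0.067     ] [-0.08468496 -0.0173545   0.31518583]
orange -64.07987925310083
```

>>> drive_tool --pt "0 0 0 0.008 -0.017 0.12 0.05" --pt "0 0 0 0.008 -0.017 0.24 0.05" --pt "0 0 0 0.008 -0.017 0.34 0.05" --pt "0 0 0 0.008 -0.017 0.384 0.05" --pt "0 0 0 0.008 -0.017 0.384 0.05" --pt "0 0 0 0.008 -0.017 0.384 -1" --pt "0 0 0 0.008 -0.017 0.384 -1" --pt "0 0 0 0.008 -0.017 0.384 -1" --pt "0 0 0 0.008 -0.017 0.384 -1" --pt "0 0 0 0.008 -0.017 0.384 -1" --grip_force 25

```text
t: 3.95
eef_pos: [0.6366, -0.2837, 0.0485]
tcp_rot: [0.627, -3.078, -0.006]
wrist_force: [-5.2, 11.9, 10.1]
opening: 0.0156
finger_force: 6.5
```

>>> drive_tool --pt "0 0 0.2 0 0 0 -1" --pt "0 0 0.4 0 0 0 -1" --pt "0 0 0.6 0 0 0 -1" --pt "0 0 0.8 0 0 0 -1" --pt "0 0 1 0 0 0 -1"

```text
t: 4.45
eef_pos: [0.6363, -0.2831, 0.0485]
tcp_rot: [-0.195, -3.133, -0.006]
wrist_force: [-4.6, 6.7, 7.5]
opening: 0.0138
finger_force: 25.0
```

>>> drive_tool --pt "0 0 0.2 0 0 0 -1" --pt "0 0 0.4 0 0 0 -1" --pt "0 0 0.6 0 0 0 -1" --pt "0 0 0.8 0 0 0 -1" --pt "0 0 1 0 0 0 -1"

```text
t: 4.95
eef_pos: [0.6363, -0.2831, 0.0485]
tcp_rot: [-0.999, -2.975, -0.005]
wrist_force: [-5.4, 6.7, 6.5]
opening: 0.0139
finger_force: 25.0
```

>>> drive_tool --pt "0 0 0.2 0 0 0 -1" --pt "0 0 0.4 0 0 0 -1" --pt "0 0 0.6 0 0 0 -1" --pt "0 0 0.8 0 0 0 -1" --pt "0 0 1 0 0 0 -1" --pt "0 0 1 0 0 0 -1" --pt "0 0 1 0 0 0 -1"

```text
t: 5.65
eef_pos: [0.6363, -0.2832, 0.0485]
tcp_rot: [-1.73, -2.617, -0.003]
wrist_force: [-4.4, 7.8, 7.1]
opening: 0.0135
finger_force: 25.0
```

>>> drive_tool --pt "0 0 0 0 0 0 0.05" --pt "0 0 0 0 0 0 0.05" --pt "0 0 0 0 0 0 0.05" --pt "0 0 0 0 0 -0.16 0.05" --pt "0 0 0.28 0 0 -0.32 -0.2" --pt "0 0 0.56 0 0 -0.48 -0.5" --pt "0 0 0.77 0 0 -0.6 -1" --pt "0 0 0.77 0 0 -0.6 -1" --pt "0 0 0.77 0 0 -0.6 -1"

```text
t: 6.55
eef_pos: [0.6373, -0.2858, 0.2288]
tcp_rot: [2.219, 2.22, 0.001]
wrist_force: [0.0, 0.3, 0.3]
opening: 0.0114
finger_force: 0.0
```

```bash
python3 - <<'E'
from h import *
from scipy.spatial.transform import Rotation as R
s=monitor.sense();print(s['eef_pos'],np.round(s['qpos'],2));print(np.round(R.from_rotvec(s['tcp_rot']).as_matrix(),3))
I=cams.camera_info('wrist');im=cams.get_image('wrist')
H,S,V=cv2.split(cv2.cvtColor(im,cv2.COLOR_RGB2HSV))
C=np.array([.636,-.283,.067]);u,v=px('',C,I).astype(int);print(u,v)
cv2.imwrite('pics/knob3.png',cv2.resize(im[max(0,v-60):v+60,u-60:u+60,::-1],None,fx=4,fy=4))
E
```

```text
[ 0.63733344 -0.28575153  0.22883102] [-0.5   0.22  1.53 -0.    1.39 -0.5 ]
[[-0.001  1.     0.002]
 [ 1.     0.001 -0.001]
 [-0.001  0.002 -1.   ]]
255 177
```

View pics/knob3.png

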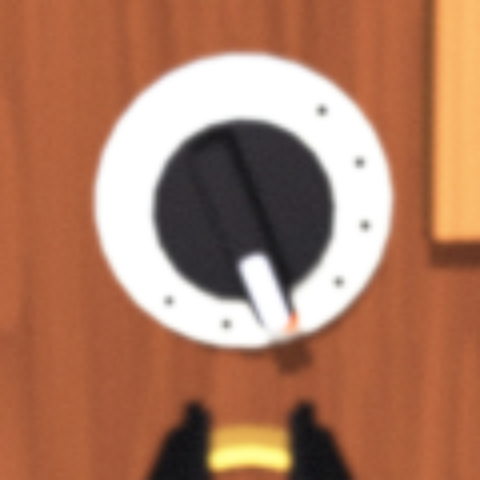

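The white pointer is at the orange dot, at crop (270,320), so the knob stands on click 5. Next are the wheels, beginning with the right one.

>>> drive_tool --pt "0 0 0.1 0.15 -0.05 0 -1" --pt "0 0 0.22 0.3 -0.1 0 -1" --pt "0 0 0.22 0.45 -0.16 0 -1" --pt "0 0 0.22 0.6 -0.22 0 -1" --pt "0 0 0.22 0.777 -0.28 0.1 -1" --pt "0 0 0.22 0.777 -0.28 0.25 -1" --pt "0 0 0.22 0.777 -0.28 0.382 -1" --pt "0 0 0.22 0.777 -0.28 0.382 -1" --pt "0 0 0.22 0.777 -0.28 0.382 -1"

```text
t: 7.5
eef_pos: [0.5515, -0.052, 0.111]
tcp_rot: [-2.343, -2.088, 0.004]
wrist_force: [0.5, 0.8, 0.8]
opening: 0.0006
finger_force: 0.0
```

```bash
python3 - <<'E'
from h import *
from scipy.spatial.transform import Rotation as R
s=monitor.sense();print(s['eef_pos'],s['wrist_force']);print(np.round(R.from_rotvec(s['tcp_rot']).as_matrix(),3))
im=cams.get_image('side')
u,v=px('side',np.array([.6,0,.1])).astype(int)
cv2.imwrite('pics/side4.png',cv2.resize(im[v-75:v+75,u-100:u+100,::-1],None,fx=4,fy=4,interpolation=cv2.INTER_CUBIC))
E
```

```text
[ 0.55152376 -0.05202324  0.11102399] [0.50637701 0.75683277 0.76934767]
[[ 0.115  0.993 -0.004]
 [ 0.993 -0.115  0.001]
 [ 0.    -0.005 -1.   ]]
```

View pics/side4.png

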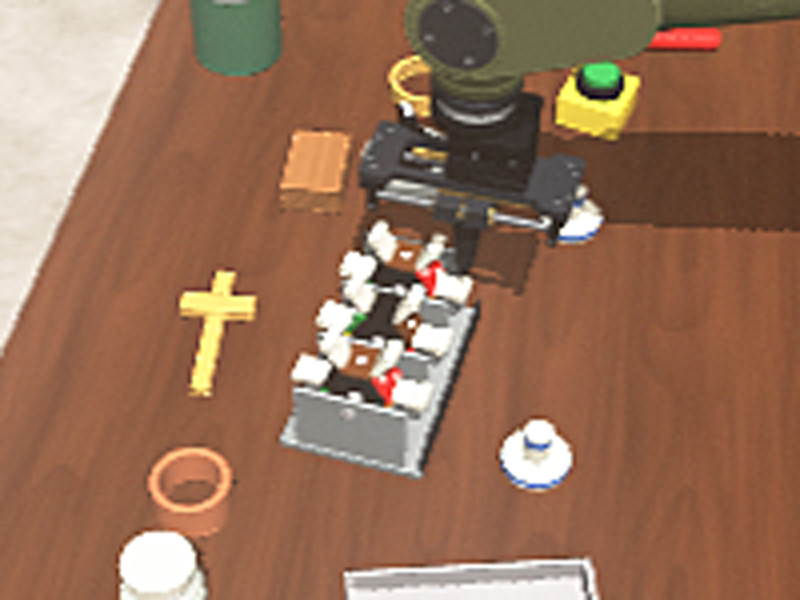

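>>> drive_tool --pt "0 0 0 0 0.05 -0.01 -1" --pt "0 0 0 0 0.1 -0.01 -1" --pt "0 0 0 0 0.15 -0.01 -1" --pt "0 0 0 0 0.2 -0.01 -1" --pt "0 0 0 0 0.2 -0.01 -1" --pt "0 0 0 0 0.18 -0.11 -1" --pt "0 0 0 0 0.18 -0.22 -1" --pt "0 0 0 0 0.18 -0.22 -1" --pt "0 0 0 0 0.09 -0.22 -1" --pt "0 0 0 0 0 -0.22 -1" --pt "0 0 0 0 0 -0.22 -1" --pt "0 0 0 0 0 -0.11 -1" --pt "0 0 0 0 0 -0.01 -1" --pt "0 0 0 0 0 -0.01 -1"

```text
t: 8.95
eef_pos: [0.5499, -0.0518, 0.1114]
tcp_rot: [-2.341, -2.085, 0.008]
wrist_force: [-1.0, -0.7, -0.4]
opening: 0.0004
finger_force: 0.0
```

```bash
cat > snap.py <<'E'
import sys
from h import *
s=monitor.sense();print(s['t'],s['eef_pos'])
im=cams.get_image('side');u,v=px('side',np.array([.62,0,.1])).astype(int)
cv2.imwrite('pics/'+sys.argv[1],cv2.resize(im[v-45:v+45,u-45:u+45,::-1],None,fx=5,fy=5,interpolation=cv2.INTER_CUBIC))
E
python3 snap.py s5.png
```

```text
8.95 [ 0.54990207 -0.05182272  0.11137694]
```

View pics/s5.png

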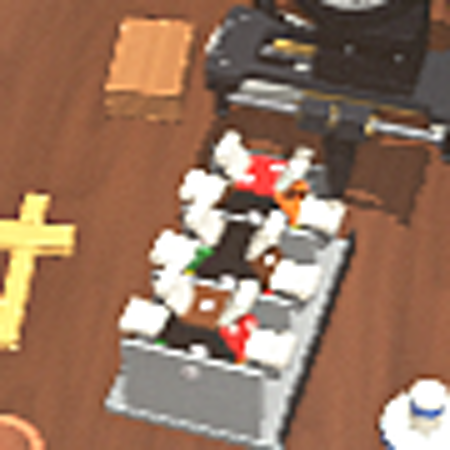

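The right wheel now shows red at crop (265,175), so it reads 2 and one push is one click. Next: one more click on the right wheel, then one on the middle.

>>> drive_tool --pt "0 0 0 0 0.05 0 -1" --pt "0 0 0 0 0.1 0 -1" --pt "0 0 0 0 0.15 0 -1" --pt "0 0 0 0 0.2 0 -1" --pt "0 0 0 0 0.2 0 -1" --pt "0 0 0 0 0.18 -0.11 -1" --pt "0 0 0 0 0.18 -0.22 -1" --pt "0 0 0 0 0.18 -0.22 -1" --pt "0 0 0 0.06 0.09 -0.22 -1" --pt "0 0 0 0.15 0 -0.22 -1" --pt "0 0 0 0.22 0 -0.22 -1" --pt "0 0 0 0.22 0 -0.22 -1" --pt "0 0 0 0.22 0 -0.11 -1" --pt "0 0 0 0.22 0 0 -1" --pt "0 0 0 0.22 0 0 -1"

```text
t: 10.5
eef_pos: [0.5567, 0.013, 0.1106]
tcp_rot: [-2.341, -2.085, 0.012]
wrist_force: [-1.0, 0.2, -0.5]
opening: 0.0003
finger_force: 0.0
```

>>> drive_tool --pt "0 0 0 0 0.05 0 -1" --pt "0 0 0 0 0.1 0 -1" --pt "0 0 0 0 0.15 0 -1" --pt "0 0 0 0 0.2 0 -1" --pt "0 0 0 0 0.2 0 -1" --pt "0 0 0 0 0.18 -0.11 -1" --pt "0 0 0 0 0.18 -0.22 -1" --pt "0 0 0 0 0.18 -0.22 -1" --pt "0 0 0 0.06 0.09 -0.22 -1" --pt "0 0 0 0.15 0 -0.22 -1" --pt "0 0 0 0.22 0 -0.22 -1" --pt "0 0 0 0.22 0 -0.22 -1" --pt "0 0 0 0.22 0 -0.11 -1" --pt "0 0 0 0.22 0 0 -1" --pt "0 0 0 0.22 0 0 -1"

```text
t: 12.0
eef_pos: [0.5643, 0.0779, 0.1107]
tcp_rot: [-2.342, -2.085, 0.013]
wrist_force: [-0.6, 0.5, -0.3]
opening: 0.0003
finger_force: 0.0
```

>>> drive_tool --pt "0 0 0 0 0.05 0 -1" --pt "0 0 0 0 0.1 0 -1" --pt "0 0 0 0 0.15 0 -1" --pt "0 0 0 0 0.2 0 -1" --pt "0 0 0 0 0.2 0 -1" --pt "0 0 0 0 0.18 -0.11 -1" --pt "0 0 0 0 0.18 -0.22 -1" --pt "0 0 0 0 0.18 -0.22 -1" --pt "0 0 0 0 0.09 -0.22 -1" --pt "0 0 0 0 0 -0.22 -1" --pt "0 0 0 0 0 -0.22 -1" --pt "0 0 0 0 0 -0.11 -1" --pt "0 0 0 0 0 0 -1" --pt "0 0 0 0 0 0 -1"

```text
t: 13.4
eef_pos: [0.5643, 0.0785, 0.1105]
tcp_rot: [-2.341, -2.085, 0.012]
wrist_force: [-0.3, 0.1, -0.6]
opening: 0.0007
finger_force: 0.0
```

>>> drive_tool --pt "0 0 0 0 0.05 0 -1" --pt "0 0 0 0 0.1 0 -1" --pt "0 0 0 0 0.15 0 -1" --pt "0 0 0 0 0.2 0 -1" --pt "0 0 0 0 0.2 0 -1" --pt "0 0 0 0 0.18 -0.11 -1" --pt "0 0 0 0 0.18 -0.22 -1" --pt "0 0 0 0 0.18 -0.22 -1" --pt "0 0 0 0 0.09 -0.22 -1" --pt "0 0 0 0 0 -0.22 -1" --pt "0 0 0 0 0 -0.22 -1" --pt "0 0 0 0 0 -0.11 -1" --pt "0 0 0 0 0 0 -1" --pt "0 0 0 0 0 0 -1"

```text
t: 14.8
eef_pos: [0.5645, 0.0787, 0.1107]
tcp_rot: [-2.341, -2.086, 0.012]
wrist_force: [-0.4, -0.2, -0.5]
opening: 0.0005
finger_force: 0.0
```

>>> drive_tool --pt "0 0 0 0 0.05 0 -1" --pt "0 0 0 0 0.1 0 -1" --pt "0 0 0 0 0.15 0 -1" --pt "0 0 0 0 0.2 0 -1" --pt "0 0 0 0 0.2 0 -1" --pt "0 0 0 0 0.18 -0.11 -1" --pt "0 0 0 0 0.18 -0.22 -1" --pt "0 0 0 0 0.18 -0.22 -1" --pt "0 0 0 0 0.09 -0.4 -1" --pt "0 0 0 0 0 -0.4 -1" --pt "0 0 0 -0.15 -0.1 -0.4 -1" --pt "0 0 0 -0.3 -0.2 -0.4 -1" --pt "0 0 0 -0.45 -0.2 -0.4 -1" --pt "0 0 0 -0.45 -0.2 -0.4 -1"

```text
t: 16.2
eef_pos: [0.4912, -0.0519, 0.236]
tcp_rot: [2.351, 2.082, -0.002]
wrist_force: [-0.0, 0.7, -0.4]
opening: 0.0003
finger_force: 0.0
```

```bash
python3 snap.py s6.png; python3 - <<'E'
from h import *
s=monitor.sense();im=cams.get_image('wrist');cv2.imwrite('pics/w6.png',im[:,:,::-1]);np.save('i6.npy',cams.camera_info('wrist'),allow_pickle=True)
a=cv2.imread('pics/s6.png');b=cv2.resize(im[:,:,::-1],(600,450));cv2.imwrite('pics/both6.png',cv2.resize(np.hstack([a,b]),(800,343)))
E
```

```text
16.2 [ 0.49118503 -0.05193462  0.23599833]
```

View pics/both6.png

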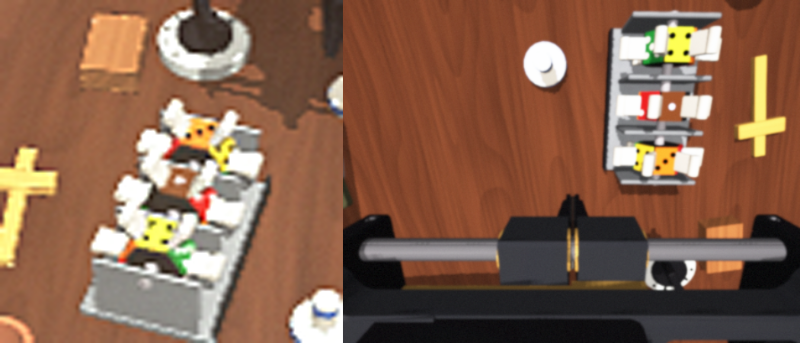

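The wheels now read 4, 1, 3: yellow with four pips, brown with one and orange with three. Face B is at (545,63) in the composite. I'll localise it.

```bash
cat > face.py <<'E'
import sys
from h import *
from scipy.spatial.transform import Rotation as R
def find(X0,r=40):
    s=monitor.sense();I=cams.camera_info('wrist');im=cams.get_image('wrist')
    H,S,V=cv2.split(cv2.cvtColor(im,cv2.COLOR_RGB2HSV));u,v=px('',np.array([*X0,.02]),I).astype(int)
    m=np.zeros_like(V);w=(slice(max(0,v-r),v+r),slice(max(0,u-r),u+r));m[w]=(((S<90)|((H>100)&(H<130)))&(V>90))[w]
    cs,_=cv2.findContours(m,0,1)
    M=R.from_rotvec(s['tcp_rot']).as_matrix()
    for c in cs:
        if cv2.contourArea(c)<300: continue
        e=cv2.fitEllipse(cv2.convexHull(c));X=ray('',e[0],.009,I);print(np.round(e[0],1),np.round(e[1],1),'X',np.round(X,4),'tool/.3',np.round((X-s['eef_pos'])@M/.3,3))
    return im
if __name__=='__main__': find((float(sys.argv[1]),float(sys.argv[2])))
E
python3 face.py .47 .08; python3 - <<'E'
from h import *
im=cams.get_image('side');H,S,V=cv2.split(cv2.cvtColor(im,cv2.COLOR_RGB2HSV))
m=np.zeros_like(V);m[235:340,225:335]=((S<60)&(V>100)).astype(np.uint8)[235:340,225:335]
cs,_=cv2.findContours(m,0,1);c=max(cs,key=cv2.contourArea);print(cv2.contourArea(c))
q=cv2.approxPolyDP(cv2.convexHull(c),5,True)[:,0];print([(p.tolist(),np.round(ray('side',p,.03)[:2],3).tolist(),np.round(ray('side',p,0)[:2],3).tolist()) for p in q])
E
```

```text
[226.   72.8] [48.8 52.4] X [0.4671 0.0819 0.009 ] tool/.3 [ 0.423 -0.135  0.757]
4446.0
[([304, 253], [0.414, 0.194], [0.412, 0.174]), ([315, 320], [0.366, 0.414], [0.363, 0.401]), ([247, 324], [0.556, 0.458], [0.558, 0.446]), ([243, 256], [0.608, 0.238], [0.612, 0.22])]
```

>>> drive_tool --pt "0 0 0 0.14 -0.04 0 0.3" --pt "0 0 0 0.28 -0.09 0 0.3" --pt "0 0 0 0.423 -0.135 0 0.3" --pt "0 0 0 0.423 -0.135 0.15 0.3" --pt "0 0 0 0.423 -0.135 0.3 0.3" --pt "0 0 0 0.423 -0.135 0.45 0.3" --pt "0 0 0 0.423 -0.135 0.6 0.3" --pt "0 0 0 0.423 -0.135 0.69 0.3" --pt "0 0 0 0.423 -0.135 0.69 0.3" --pt "0 0 0 0.423 -0.135 0.69 0.3" --pt "0 0 0 0.423 -0.135 0.69 -1" --pt "0 0 0 0.423 -0.135 0.69 -1" --pt "0 0 0 0.423 -0.135 0.69 -1" --pt "0 0 0 0.423 -0.135 0.69 -1" --pt "0 0 0 0.423 -0.135 0.69 -1" --pt "0 0 0 0.423 -0.135 0.69 -1" --pt "0 0 0 0.423 -0.135 0.69 -1" --pt "0 0 0 0.423 -0.135 0.69 -1" --grip_force 30

```text
t: 18.2
eef_pos: [0.4674, 0.0824, 0.0291]
tcp_rot: [2.346, 2.09, 0.0]
wrist_force: [-1.3, 0.8, 2.6]
opening: 0.0234
finger_force: 30.0
```

>>> drive_tool --pt "0 0 0 0 0 -0.1 -1" --pt "0 0 0 0 0 -0.2 -1" --pt "0 0 0 0.1 0.017 -0.2 -1" --pt "0 0 0 0.2 0.017 -0.2 -1" --pt "0 0 0 0.3 0.017 -0.2 -1" --pt "0 0 0 0.4 0.017 -0.2 -1" --pt "0 0 0 0.5 0.017 -0.2 -1" --pt "0 0 0 0.6 0.017 -0.2 -1" --pt "0 0 0 0.662 0.017 -0.2 -1" --pt "0 0 0 0.662 0.017 -0.2 -1" --pt "0 0 0 0.662 0.017 -0.2 -1"

```text
t: 19.3
eef_pos: [0.4947, 0.2787, 0.0882]
tcp_rot: [2.345, 2.091, -0.003]
wrist_force: [0.2, -1.6, -2.1]
opening: 0.0235
finger_force: 30.0
```

```bash
python3 - <<'E'
from h import *
im=cams.get_image('side');im2=cams.get_image('scene')
cv2.imwrite('pics/s7.png',np.hstack([cv2.resize(im[140:360,180:400,::-1],(400,400)),cv2.resize(im2[80:260,160:340,::-1],(400,400))]))
E
```

```text
(no output)
```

View pics/s7.png

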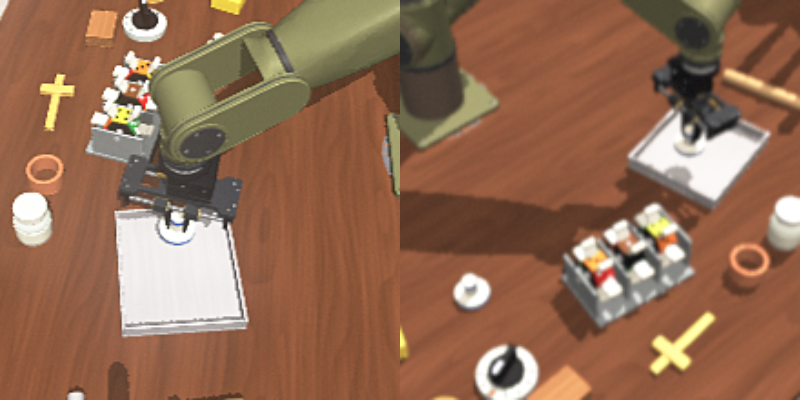

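The face is held level over the tray. Its rim is at (178,232) in the left half. I'll lower and release it.

>>> drive_tool --pt "0 0 0 0 0 0.09 -1" --pt "0 0 0 0 0 0.15 -1" --pt "0 0 0 0 0 0.183 -1" --pt "0 0 0 0 0 0.183 -1" --pt "0 0 0 0 0 0.183 -1" --pt "0 0 0 0 0 0.183 0" --pt "0 0 0 0 0 0.183 0" --pt "0 0 0 0 0 0.183 0" --pt "0 0 0 0 0 0.183 0" --pt "0 0 0 0 0 0.05 0" --pt "0 0 0 0 0 -0.1 0" --pt "0 0 0 0 0 -0.25 0" --pt "0 0 0 0 0 -0.4 0" --pt "0 0 0 -0.1 0 -0.5 0" --pt "0 0 0 -0.25 0 -0.5 0" --pt "0 0 0 -0.25 0 -0.5 0" --pt "0 0 0 -0.25 0 -0.5 0"

```text
t: 21.1
eef_pos: [0.4866, 0.2042, 0.2391]
tcp_rot: [-2.347, -2.088, -0.001]
wrist_force: [-0.2, -0.6, -0.4]
opening: 0.0475
finger_force: 0.0
```

```bash
python3 - <<'E'
from face import *
im=find((.495,.279))
cv2.imwrite('pics/w8.png',im[:,:,::-1])
I=cams.camera_info('wrist');H,S,V=cv2.split(cv2.cvtColor(im,cv2.COLOR_RGB2HSV))
m=((S<60)&(V>100)).astype(np.uint8);m[235:]=0
cs,_=cv2.findContours(m,0,1);c=max(cs,key=cv2.contourArea)
q=cv2.approxPolyDP(cv2.convexHull(c),8,True)[:,0];print([(p.tolist(),np.round(ray('',p,.03,I)[:2],3).tolist()) for p in q])
E
```

```text
Traceback (most recent call last):
  File "face.py", line 12, in find
    e=cv2.fitEllipse(cv2.convexHull(c));X=ray('',e[0],.009,I);print(np.round(e[0],1),np.round(e[1],1),'X',np.round(X,4),'tool/.3',np.round((X-s['eef_pos'])@M/.3,3))
cv2.error: OpenCV(4.12.0) /io/opencv/modules/imgproc/src/shapedescr.cpp:361: error: (-201:Incorrect size of input array) There should be at least 5 points to fit the ellipse in function 'fitEllipseNoDirect'
```

```bash
python3 - <<'E'
from h import *
im=cams.get_image('wrist');I=cams.camera_info('wrist');H,S,V=cv2.split(cv2.cvtColor(im,cv2.COLOR_RGB2HSV))
m=((S<60)&(V>100)).astype(np.uint8);m[235:]=0
cs,_=cv2.findContours(m,0,1);c=max(cs,key=cv2.contourArea);print(cv2.contourArea(c))
q=cv2.approxPolyDP(cv2.convexHull(c),8,True)[:,0];print([(p.tolist(),np.round(ray('',p,.03,I)[:2],3).tolist()) for p in q])
b=((H>100)&(H<130)&(S>90)).astype(np.uint8);b[240:]=0
ys,xs=np.where(b);print(len(xs),[np.round(ray('',(f(xs),g(ys)),.012,I)[:2],3).tolist() for f,g in((np.min,np.min),(np.max,np.max),(np.mean,np.mean))])
# all blue blobs in scene and side
for n in('scene','side'):
    h,s,v=cv2.split(cv2.cvtColor(cams.get_image(n),cv2.COLOR_RGB2HSV))
    k,l,st,ce=cv2.connectedComponentsWithStats(cv2.dilate(((h>102)&(h<130)&(s>90)&(v>50)).astype(np.uint8),np.ones((5,5))))
    for j in range(1,k):
        X=ray(n,ce[j],.02)
        if .2<X[0]<1.1 and abs(X[1])<.8: print(n,st[j,4],np.round(ce[j]),np.round(X[:2],3))
E
```

```text
26030.5
[([308, 0], [0.568, 0.4]), ([345, 138], [0.606, 0.237]), ([206, 187], [0.413, 0.192]), ([135, 20], [0.364, 0.403]), ([179, 0], [0.419, 0.417])]
5 [[0.409, 0.129], [0.556, 0.09], [0.495, 0.104]]
side 67 [276. 271.] [0.497 0.27 ]
side 82 [276. 282.] [0.491 0.306]
```

>>> drive_tool --pt "0 0 0 -0.16 0.01 0 0.3" --pt "0 0 0 -0.32 0.02 0 0.3" --pt "0 0 0 -0.48 0.03 0 0.3" --pt "0 0 0 -0.64 0.05 0 0.3" --pt "0 0 0 -0.815 0.06 0 0.3"

```text
t: 21.8
eef_pos: [0.4765, -0.0386, 0.2386]
tcp_rot: [-2.343, -2.092, -0.0]
wrist_force: [0.9, 0.1, 0.1]
opening: 0.0617
finger_force: 0.0
```

>>> drive_tool --pt "0 0 0 -0.16 0.01 0 0.3" --pt "0 0 0 -0.32 0.02 0 0.3" --pt "0 0 0 -0.48 0.03 0 0.3" --pt "0 0 0 -0.64 0.05 0 0.3" --pt "0 0 0 -0.815 0.06 0 0.3" --pt "0 0 0 -0.815 0.06 0 0.3" --pt "0 0 0 -0.815 0.06 0 0.3"

```text
t: 22.5
eef_pos: [0.4664, -0.2829, 0.238]
tcp_rot: [-2.346, -2.087, -0.0]
wrist_force: [0.2, 0.2, -0.8]
opening: 0.0616
finger_force: 0.0
```

```bash
sed -i 's/e=cv2.fitEllipse(cv2.convexHull(c))/e=cv2.fitEllipse(c)/; s/find(X0,r=40)/find(X0,r=60)/' face.py; sed -i 's/cv2.contourArea(c)<300/cv2.contourArea(c)<300 or len(c)<5/' face.py; python3 face.py .463 -.227
```

```text
[250.3 130.7] [45.6 46.7] X [ 0.4627 -0.2288  0.009 ] tool/.3 [ 0.177 -0.032  0.764]
```

>>> drive_tool --pt "0 0 0 0.1 -0.032 0.1 0.3" --pt "0 0 0 0.177 -0.032 0.2 0.3" --pt "0 0 0 0.177 -0.032 0.3 0.3" --pt "0 0 0 0.177 -0.032 0.45 0.3" --pt "0 0 0 0.177 -0.032 0.6 0.3" --pt "0 0 0 0.177 -0.032 0.695 0.3" --pt "0 0 0 0.177 -0.032 0.695 0.3" --pt "0 0 0 0.177 -0.032 0.695 0.3" --pt "0 0 0 0.177 -0.032 0.695 -1" --pt "0 0 0 0.177 -0.032 0.695 -1" --pt "0 0 0 0.177 -0.032 0.695 -1" --pt "0 0 0 0.177 -0.032 0.695 -1" --pt "0 0 0 0.177 -0.032 0.695 -1" --pt "0 0 0 0.177 -0.032 0.695 -1" --pt "0 0 0 0.177 -0.032 0.695 -1" --grip_force 40

```text
t: 24.05
eef_pos: [0.463, -0.229, 0.0307]
tcp_rot: [2.346, 2.089, 0.0]
wrist_force: [-0.4, 0.1, 2.2]
opening: 0.0232
finger_force: 40.0
```

>>> drive_tool --pt "0 0 0 0 0 -0.12 -1" --pt "0 0 0 0 0 -0.24 -1" --pt "0 0 0 0.06 0 -0.36 -1" --pt "0 0 0 0.18 -0.01 -0.36 -1" --pt "0 0 0 0.3 -0.02 -0.36 -1" --pt "0 0 0 0.42 -0.03 -0.36 -1" --pt "0 0 0 0.54 -0.05 -0.36 -1" --pt "0 0 0 0.66 -0.06 -0.36 -1" --pt "0 0 0 0.78 -0.07 -0.36 -1" --pt "0 0 0 0.9 -0.08 -0.36 -1" --pt "0 0 0 0.984 -0.094 -0.36 -1"

```text
t: 25.15
eef_pos: [0.4681, 0.0696, 0.1378]
tcp_rot: [-2.344, -2.091, 0.001]
wrist_force: [0.7, -0.1, -1.5]
opening: 0.023
finger_force: 40.0
```

>>> drive_tool --pt "0 0 0 0.12 -0.01 0 -1" --pt "0 0 0 0.24 -0.02 0 -1" --pt "0 0 0 0.36 -0.03 0 -1" --pt "0 0 0 0.48 -0.05 0 -1" --pt "0 0 0 0.6 -0.06 0 -1" --pt "0 0 0 0.72 -0.07 0 -1" --pt "0 0 0 0.84 -0.08 0 -1" --pt "0 0 0 0.95 -0.094 0 -1" --pt "0 0 0 0.984 -0.094 0 -1" --pt "0 0 0 0.984 -0.094 0 -1" --pt "0 0 0 0.984 -0.094 0 -1"

```text
t: 26.25
eef_pos: [0.4744, 0.3632, 0.1376]
tcp_rot: [2.346, 2.09, -0.003]
wrist_force: [0.9, -1.1, -2.3]
opening: 0.0234
finger_force: 40.0
```

```bash
python3 - <<'E'
from h import *
s=monitor.sense();print(s['eef_pos'],s['opening'])
im=cams.get_image('side');im2=cams.get_image('scene')
for n,i in(('side',im),('scene',im2)):
    h,S,v=cv2.split(cv2.cvtColor(i,cv2.COLOR_RGB2HSV))
    k,l,st,ce=cv2.connectedComponentsWithStats(cv2.dilate(((h>102)&(h<130)&(S>90)&(v>50)).astype(np.uint8),np.ones((5,5))))
    for j in range(1,k):
        X=ray(n,ce[j],.02)
        if .2<X[0]<1.1 and abs(X[1])<.8: print(n,st[j,4],np.round(ce[j]),np.round(X[:2],3))
cv2.imwrite('pics/s9.png',np.hstack([cv2.resize(im[140:360,180:400,::-1],(400,400)),cv2.resize(im2[80:260,160:340,::-1],(400,400))]))
E
```

```text
[0.47437198 0.36315005 0.13762023] 0.023377190658152806
side 69 [281. 281.] [0.478 0.302]
side 25 [270. 281.] [0.51  0.307]
side 142 [280. 291.] [0.477 0.336]
```

>>> drive_tool --pt "0 0 0 0 0 0.12 -1" --pt "0 0 0 0 0 0.24 -1" --pt "0 0 0 0 0 0.3 -1" --pt "0 0 0 0 0 0.338 -1" --pt "0 0 0 0 0 0.338 -1" --pt "0 0 0 0 0 0.338 -1" --pt "0 0 0 0 0 0.338 0" --pt "0 0 0 0 0 0.338 0" --pt "0 0 0 0 0 0.338 0" --pt "0 0 0 0 0 0.338 0" --pt "0 0 0 0 0 0.2 0" --pt "0 0 0 0 0 0 0" --pt "0 0 0 0 0 -0.15 0" --pt "0 0 0 0 0 -0.3 0" --pt "0 0 0 -0.15 0 -0.3 -1" --pt "0 0 0 -0.3 0 -0.3 -1" --pt "0 0 0 -0.45 0 -0.3 -1" --pt "0 0 0 -0.6 0 -0.3 -1" --pt "0 0 0 -0.8 0 -0.3 -1" --pt "0 0 0 -0.9 0 -0.3 -1"

```text
t: 28.35
eef_pos: [0.443, 0.094, 0.2286]
tcp_rot: [2.345, 2.089, 0.001]
wrist_force: [1.3, -0.6, 0.9]
opening: 0.0052
finger_force: 0.0
```

```bash
python3 - <<'E'
from h import *
s=monitor.sense();print(s['eef_pos'],s['opening'])
im=cams.get_image('side');im2=cams.get_image('scene')
for n,i in(('side',im),('scene',im2)):
    h,S,v=cv2.split(cv2.cvtColor(i,cv2.COLOR_RGB2HSV))
    k,l,st,ce=cv2.connectedComponentsWithStats(cv2.dilate(((h>102)&(h<130)&(S>90)&(v>50)).astype(np.uint8),np.ones((5,5))))
    for j in range(1,k):
        X=ray(n,ce[j],.02)
        if .2<X[0]<1.1 and abs(X[1])<.8: print(n,st[j,4],np.round(ce[j]),np.round(X[:2],3))
cv2.imwrite('pics/s10.png',np.hstack([cv2.resize(im[100:360,150:410,::-1],(400,400)),cv2.resize(im2[60:320,110:370,::-1],(400,400))]))
E
```

```text
[0.44297757 0.09402595 0.22857117] 0.005166340094135933
side 67 [276. 271.] [0.497 0.27 ]
side 82 [276. 282.] [0.491 0.306]
side 49 [279. 299.] [0.476 0.361]
side 106 [277. 308.] [0.478 0.39 ]
```

View pics/s10.png

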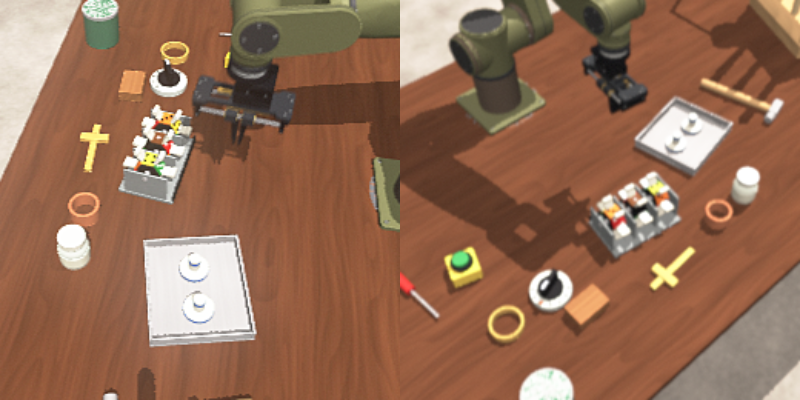

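Both faces stand spigot-up in the tray, at (194,268) and (199,306) in the left half. No others are in sight, so I'll press start.

>>> drive_tool --pt "0 0 0 -0.16 0.02 0 -1" --pt "0 0 0 -0.32 0.04 0 -1" --pt "0 0 0 -0.48 0.06 0 -1" --pt "0 0 0 -0.64 0.08 0 -1" --pt "0 0 0 -0.818 0.104 0 -1"

```text
t: 28.95
eef_pos: [0.4466, -0.1486, 0.2288]
tcp_rot: [2.344, 2.091, 0.002]
wrist_force: [0.9, -0.0, -0.3]
opening: 0.0006
finger_force: 0.0
```

>>> drive_tool --pt "0 0 0 -0.16 0.02 0 -1" --pt "0 0 0 -0.32 0.04 0 -1" --pt "0 0 0 -0.48 0.06 0 -1" --pt "0 0 0 -0.64 0.08 0 -1" --pt "0 0 0 -0.818 0.104 0 -1" --pt "0 0 0 -0.818 0.104 0.15 -1" --pt "0 0 0 -0.818 0.104 0.3 -1" --pt "0 0 0 -0.818 0.104 0.42 -1" --pt "0 0 0 -0.818 0.104 0.48 -1" --pt "0 0 0 -0.818 0.104 0.48 -1"

```text
t: 29.95
eef_pos: [0.4479, -0.3923, 0.0801]
tcp_rot: [-2.339, -2.086, -0.0]
wrist_force: [-0.1, 0.4, -0.2]
opening: 0.0003
finger_force: 0.0
```

```bash
python3 - <<'E'
from h import *
s=monitor.sense();print(s['eef_pos'],s['wrist_force'])
for n,w in(('side',(285,325,118,150)),('scene',(130,170,215,245))):
    h,S,v=cv2.split(cv2.cvtColor(cams.get_image(n),cv2.COLOR_RGB2HSV))
    m=((h>45)&(h<80)&(S>120));ys,xs=np.where(m[w[2]:w[3],w[0]:w[1]]);
    if len(xs):print(n,len(xs),ray(n,((xs.min()+xs.max())/2+w[0],(ys.min()+ys.max())/2+w[2]),.052),'tip px',px(n,np.array(s['eef_pos'])-[0,0,.008]),xs.min()+w[0],xs.max()+w[0],ys.min()+w[2],ys.max()+w[2])
E
```

```text
[ 0.44787137 -0.3923003   0.08007187] [-0.13219996  0.39557072 -0.15527412]
side 37 [ 0.44938332 -0.41234605  0.052     ] tip px [307.584742   130.18010457] 303 311 128 134
scene 15 [ 0.4589516 -0.4149294  0.052    ] tip px [150.98231618 223.15501737] 144 153 230 233
```

>>> drive_tool --pt "0 0 0 -0.025 0 0 -1" --pt "0 0 0 -0.025 0 0.03 -1" --pt "0 0 0 -0.025 0 0.06 -1" --pt "0 0 0 -0.025 0 0.085 -1" --pt "0 0 0 -0.025 0 0.085 -1" --pt "0 0 0 -0.025 0 0.085 -1"

```text
t: 30.65
eef_pos: [0.4493, -0.4036, 0.064]
tcp_rot: [2.344, 2.089, -0.001]
wrist_force: [-5.9, 6.2, 23.4]
opening: 0.0005
finger_force: 11.7
```

>>> drive_tool --pt "0 0 0 0 0 0.01 -1" --pt "0 0 0 0 0 0.02 -1" --pt "0 0 0 0 0 0.02 -1" --pt "0 0 0 0 0 0.02 -1"

```text
t: 31.05
eef_pos: [0.4495, -0.4038, 0.0635]
tcp_rot: [2.345, 2.09, -0.001]
wrist_force: [-16.0, 16.2, 50.1]
opening: 0.0005
finger_force: 25.1
```

>>> drive_tool --pt "0 0 0 0 0 -0.025 -1" --pt "0 0 0 0 0 -0.035 -1" --pt "0 0 0 0 0 -0.035 -1" --pt "0 0 0 0 0 -0.035 -1"

```text
t: 31.45
eef_pos: [0.4493, -0.4035, 0.0642]
tcp_rot: [2.343, 2.087, 0.0]
wrist_force: [3.3, -2.2, 9.1]
opening: 0.0005
finger_force: 4.4
```

>>> drive_tool --pt "0 0 0 0 0 -0.01 -1" --pt "0 0 0 0 0 -0.01 -1" --pt "0 0 0 0 0 -0.01 -1"

```text
t: 31.75
eef_pos: [0.4483, -0.4024, 0.066]
tcp_rot: [2.346, 2.09, 0.0]
wrist_force: [1.3, -1.7, 4.7]
opening: 0.0004
finger_force: 1.9
```

>>> drive_tool --pt "0 0 0 0 0 -0.01 -1" --pt "0 0 0 0 0 -0.01 -1" --pt "0 0 0 0 0 -0.01 -1"

```text
t: 32.05
eef_pos: [0.4477, -0.4017, 0.0687]
tcp_rot: [-2.344, -2.089, 0.0]
wrist_force: [1.0, -0.3, 2.1]
opening: 0.0004
finger_force: 1.1
```

The spring gives way from z 0.070 to a hard stop at 0.064, which is a full 6 mm press. I'll withdraw and check the final state.

>>> drive_tool --pt "0 0 0 0 0 -0.12 -1" --pt "0 0 0 0 0 -0.24 -1" --pt "0 0 0 0 0 -0.36 -1" --pt "0 0 0 -0.05 -0.1 -0.5 -1" --pt "0 0 0 -0.05 -0.15 -0.5 -1" --pt "0 0 0 -0.05 -0.15 -0.5 -1" --pt "0 0 0 -0.05 -0.15 -0.5 -1" --pt "0 0 0 -0.05 -0.15 -0.5 -1"

```text
t: 32.85
eef_pos: [0.4016, -0.411, 0.2171]
tcp_rot: [-2.342, -2.088, -0.001]
wrist_force: [0.0, 0.7, -0.3]
opening: 0.0004
finger_force: 0.0
```

```bash
python3 - <<'E'
from h import *
a=cams.get_image('side')[150:340,220:350,::-1];w=cams.get_image('wrist')[:,:,::-1];b=cams.get_image('scene')[150:300,140:300,::-1]
f=lambda x,h:cv2.resize(x,(int(x.shape[1]*h/x.shape[0]),h),interpolation=cv2.INTER_CUBIC)
c=np.hstack([f(a,400),f(w,400)]);cv2.imwrite('pics/f.png',cv2.resize(c,(800,int(c.shape[0]*800/c.shape[1]))))
E
```

```text
(no output)
```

View pics/f.png

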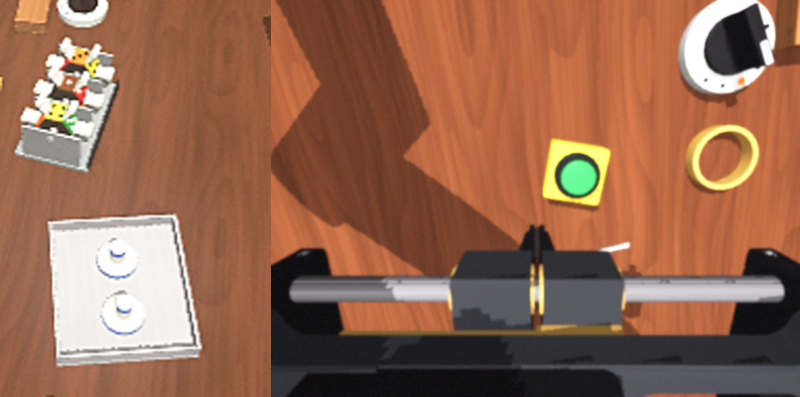

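The final view shows the wheels at 4, 1, 3 and both faces upright in the tray. The button is out at (578,175), and the pointer end at (768,65) fits click 5 once parallax is allowed for.

```bash
python3 -c "
from bench import workorder
print(workorder.close_job())"
```

```text
the job is handed in; nothing more can be done
None
```

I handed the job in at about 33 s with both visible faces upright in the tray, wheels at 4-1-3, the knob on its fifth click and start pressed fully and released; the hand-in returned no verdict.

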